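Slide tray to the scribed line of the camera stage

ROBOT

A 7-joint arm with a two-finger parallel gripper is mounted at the origin on the work surface. World frame = base frame: x ahead of the robot, y to its left, z up, the work surface at z = 0. Lengths are in m, angles in rad, forces in N, time in s.
With the tool pointing down it reaches from about 0.425 to 0.875 m from the base axis. Payload 8.4 kg.
Tool frame: the origin (TCP) lies between the finger pads; the fingertips stand 25 mm ahead of it and the grasp point (between the pads) lies 6 mm ahead of it; z points along the fingers, x is the direction in which the jaws open and shut, and the axes are right-handed (so a half turn about z gives the same grasp; the last joint's range is limited). The gripper opens to 87 mm and grips with 3 to 60 N. Pads are 19 mm wide; open, the fingers measure 117 mm over their backs; the gripper's body (75 mm by 190 mm) begins 51 mm behind the grasp point.
Start: joints at [-1.359, 0.333, 0.04, 1.465, -0.013, 1.343, -0.059], TCP at [0.199, 0.619, 0.248] pointing down, gripper open.
Joint ranges: [-2.58, 2.58], [-0.38, 2.09], [-1.3, 1.39], [0.25, 2.4], [-1.5, 4.64], [0.08, 2.09], [-2.65, 2.65]. Speed limits (rad/s): [2.22, 2.22, 2.79, 2.79, 3.14, 3.14, 3.14].

INTERFACE

Orientations are given as a unit quaternion [x, y, z, w].
In Python, from station import r gives the robot as it stands.
- The arm moves only by the shell command python3 -m jog 'ROWS' [OPENING] [FORCE]. ROWS is JSON, a list of rows, each an object with "xyz": the shift along the tool's x, y, z in mm, a list of three; "roll": the turn about the tool's z in rad. In form: [{"xyz": [dx, dy, dz], "roll": roll}, ...]. A call has exactly 8 rows; each row is the pose to reach, as a shift and turn from the pose measured when the call began, along the tool's axes at that moment; what a row does not reach only later rows make up. A row lasts 1/8 s, in which the tool goes at most 62.5 mm and 10.7 degrees, less where a joint would pass 70% of its speed; a pose out of reach is approached as far as the arm can. A call with a gripper value outside its range is refused whole. OPENING is the closure, from 0 (fully open) to 1 (shut), set as the call begins (- or left out, the last holds). The fingers move at their own pace and stop on an object; FORCE is the grip in N (left out, the last holds). Time passes only in rows, so rows that repeat a pose let the fingers close, or fill a call up. It gives the time, the measured TCP pose, the force and the opening at its end, in the units of the state.
- r.sense(): the state, without advancing time (a new reading comes with each control period).
- r.get_image(name): name is "side" or "top"; returns the picture (480x640x3 uint8, red, green, blue); there is no depth.
- r.get_calibration(name): a dict with "fx", "fy", "cx", "cy" (pixels), "eye" and "rotation" of the camera in the world. Camera axes: x right, y up, looking along -z (the intrinsics and any distortion apply to the point x, -y, -z); pixel columns grow to the right and rows downward; lengths in m; the calibration is good to about 2 mm. A picture is of the moment at which its call begins. get_calibration takes no time and is no camera call.
- r.finish_job(): hands the job in, once; it reports no verdict.
The state is a dict: "t": time; "qpos": joint angles; "dq": joint speeds; "joint_torque": joint torques, N m; "eef_pos": TCP position; "eef_rot": TCP orientation; "ft_force": force on the tool from outside, world axes, zero at the start; "moment": the same for the moment, N m; "finger_gap": finger opening in m.
Only numpy, scipy, OpenCV 4.12 (cv2) and the standard library are available. Lean on these libraries where they do the work, as an engineer would, in place of code of your own. Each camera call takes 0.05 s, during which the arm holds its last target.

TASK

Draw the blue slide tray out of its dock by pressing down on its top and dragging it back, pick it up and lay it on the black camera stage well short of the white line (a good three centimetres), glass end towards the line, and let go. Then push it flat along the stage until its leading edge meets the white line squarely, all of that edge within the line's length, and leave it there. Do not knock the other things on the bench about, and keep the tray level throughout.

Things in the scene. Friction and masses are not known exactly. Their poses are not given: they have to be found in the camera images.
- tray_center (a point): Centre (half-way up) of the loose blue plastic tray, 120 x 64 x 14 mm (x, y, z), 130 to 250 g, flat above and below. Its +x end carries two glass slides (flush, part of the tray) and leads; a flush dark ribbed press pad, 28 x 50 mm, is centred 42 mm towards -x. z up, y to its left. It starts in the dock with its centre 52 to 63 mm inside the mouth.
- nose_left (a point): Left (+y) end of the tray's leading (+x) edge, half-way up: 60 mm ahead and 32 mm left of the tray's centre.
- nose_right (a point): Right (-y) end of the tray's leading edge, half-way up: 60 mm ahead and 32 mm right of the tray's centre.
- dock_mouth (a point): On top of the dock's aluminium runway (26 mm above the table), midway across, at the mouth where the white side rails begin; +x points into the dock. The tray slides easily on the runway: fingertips pressed on its top with about 10 N drag it along. From x=0 to -132 mm the runway is bare and 36 mm wide, so there the tray's long sides overhang and can be gripped from above.
- dock: Fixed grey and white dock, 285 x 125 mm base, 6 mm thick; origin in the middle of its underside, below the mouth; axes as at the mouth. From x=0 to 127 mm the tray lies between white side rails, 69 mm apart and 16 mm thick, with an end wall at x=127 mm; rails and wall are flush with the tray's top (40 mm above the table), so its sides cannot be gripped there.
- line (a point): Middle of the white scribed line, 3 mm wide and 90 mm long along y, on top of the black stage, 12 mm above the table. +x is the direction in which the tray is pushed. The stage is flat, with no stop, and reaches 195 mm behind the line (-x), 55 mm ahead of it and 85 mm to each side.
- stage: Fixed black stage plate, 250 x 170 x 12 mm; origin in the middle of its underside, 70 mm behind the line; axes as at the line. A steel post, up to 110 mm above the table, stands on it 40 mm ahead of the line and 72 mm to its left (+y); a small grey camera overhangs from it away from the line, 48 to 108 mm above the table.
- dish: Bystander: small glass dish, 54 mm across, 14 mm high; origin at the middle of its underside.
- stain: Bystander: small amber stain bottle, 34 mm across, 65 mm high; origin at the middle of its underside.
- tweezers: Bystander: tweezers with a green handle, 125 mm long, 8 mm high, lying along x; origin under its middle.
- slidebox: Bystander: open yellow slide box, 90 x 100 x 32 mm; origin at the middle of its underside.
- jar: Bystander: specimen jar with a red cap, 56 mm across, 85 mm high; origin at the middle of its underside.
- beaker: Bystander: green glass beaker, 66 mm across, 80 mm high; origin at the middle of its underside.
Not all that is in view belongs to the job. Of the things that look like the part that bears tray_center, the smallest one is meant.

How it is judged:
By the outcome, as a careful person would: the job done as asked, in the order asked, and still so for the second after the job is handed in, with the robot touching nothing.
It also fails if it takes over 69 s, if anything falls off the work surface, if the arm or the gripper's body presses on something with over 40 N, if the wrist force passes 120 N, or if a joint passes its speed limit or range.

## Working session

There is one attempt and no reset: what is moved stays moved. The work goes in short steps, Python scripts to look and compute and a shell command to move; the robot and the scene stay as the last step left them, time stands still between calls to the robot, and variables do not carry over. Pictures are saved under pics/ and viewed, and the job is handed in when it is done.

```bash
ls; mkdir -p pics; python3 - <<'E'
from station import r
import cv2
for n in("side","top"):
    im=r.get_image(n); cv2.imwrite(f"pics/{n}0.png",im[:,:,::-1]); print(n,r.get_calibration(n))
print(r.sense())
E
```

```text
pics
side {'fx': 575.647539724489, 'fy': 575.647539724489, 'cx': 326.72794254415635, 'cy': 235.20787896838783, 'eye': array([ 0.30547454, -1.03125187,  0.93238118]), 'rotation': array([ 0.41874402, -0.04550973, -0.07999925,  0.90342815])}
top {'fx': 527.953611270014, 'fy': 527.953611270014, 'cx': 325.3414205363643, 'cy': 246.19704038713013, 'eye': array([ 0.35572148, -0.02364383,  1.26310729]), 'rotation': array([-0.04184337,  0.03142076,  0.70696051, -0.70531462])}
{'t': 0.1, 'qpos': array([-1.3591888 ,  0.33381767,  0.03986046,  1.46618624, -0.01338847,
        1.34331264, -0.0585258 ]), 'dq': array([-0.000133  ,  0.00066069, -0.00051268, -0.00285104, -0.00022651,
        0.00086249, -0.00052306]), 'joint_torque': array([ 5.36032574e-03, -6.57818627e+01,  1.34061914e+00, -4.04707468e+01,
       -5.97970420e-02,  4.10361739e-02,  7.72238968e-05]), 'eef_pos': array([0.19868606, 0.61847419, 0.24676095]), 'eef_rot': array([ 8.08038457e-01,  5.89129290e-01, -5.57197449e-04,  4.70252239e-04]), 'ft_force': array([-0.39145296,  0.52320331,  0.25717754]), 'moment': array([0.03167125, 0.04239605, 0.00954619]), 'finger_gap': 0.087198046818809}
```

View pics/side0.png

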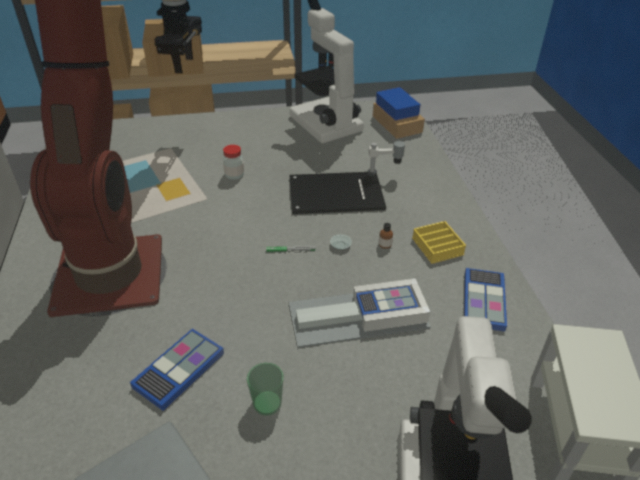

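View pics/top0.png

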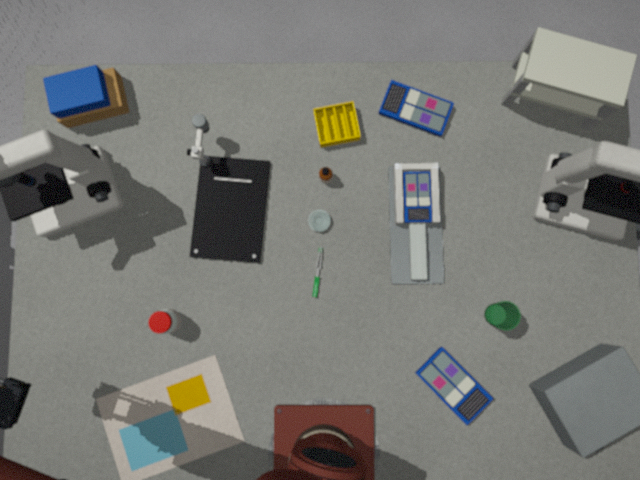

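The image shows three blue trays: top (416,108), (455,385) and the docked one at (417,196). The docked one is the smallest, so I'll crop closer to check it.

```bash
cat > h.py <<'E'
import numpy as np, cv2
from scipy.spatial.transform import Rotation as R
from station import r
def proj(n,p):
    c=r.get_calibration(n); M=R.from_quat(c['rotation']).as_matrix()
    q=(np.atleast_2d(p)-c['eye'])@M
    return np.c_[c['cx']+c['fx']*q[:,0]/-q[:,2], c['cy']-c['fy']*q[:,1]/-q[:,2]]
def unproj(n,uv,z):
    c=r.get_calibration(n); M=R.from_quat(c['rotation']).as_matrix()
    uv=np.atleast_2d(uv).astype(float)
    d=np.c_[(uv[:,0]-c['cx'])/c['fx'],-(uv[:,1]-c['cy'])/c['fy'],-np.ones(len(uv))]@M.T
    return c['eye']+d*((z-c['eye'][2])/d[:,2])[:,None]
def crop(n,x0,y0,x1,y1,s,out,im=None):
    im=r.get_image(n) if im is None else im
    cv2.imwrite(out,cv2.resize(im[y0:y1,x0:x1,::-1],None,fx=s,fy=s,interpolation=cv2.INTER_CUBIC))
    return im
E
python3 - <<'E'
from h import *
print(r.get_calibration('top').keys())
a=cv2.imread('pics/top0.png')[:,:,::-1]; b=cv2.imread('pics/side0.png')[:,:,::-1]
crop('top',380,150,460,290,4,'pics/c1.png',a)
crop('top',180,110,280,270,3.7,'pics/c2.png',a)
crop('side',280,270,440,350,5,'pics/c3.png',b)
crop('side',280,130,420,220,5,'pics/c4.png',b)
print(proj('top',[[0,0,0],[.199,.619,.248]]))
E
```

```text
dict_keys(['fx', 'fy', 'cx', 'cy', 'eye', 'rotation'])
[[323.46232731 455.93530656]
 [ -4.92889517 384.60971993]]
```

```bash
python3 -c "
import cv2,numpy as np
a=cv2.imread('pics/c1.png');b=cv2.imread('pics/c2.png');print(a.shape,b.shape)
h=600;o=np.zeros((h,740,3),np.uint8);o[:a.shape[0],:a.shape[1]]=a;o[:b.shape[0],350:350+b.shape[1]]=b[:600];cv2.imwrite('pics/c12.png',o)"
```

```text
(560, 320, 3) (592, 370, 3)
```

View pics/c12.png

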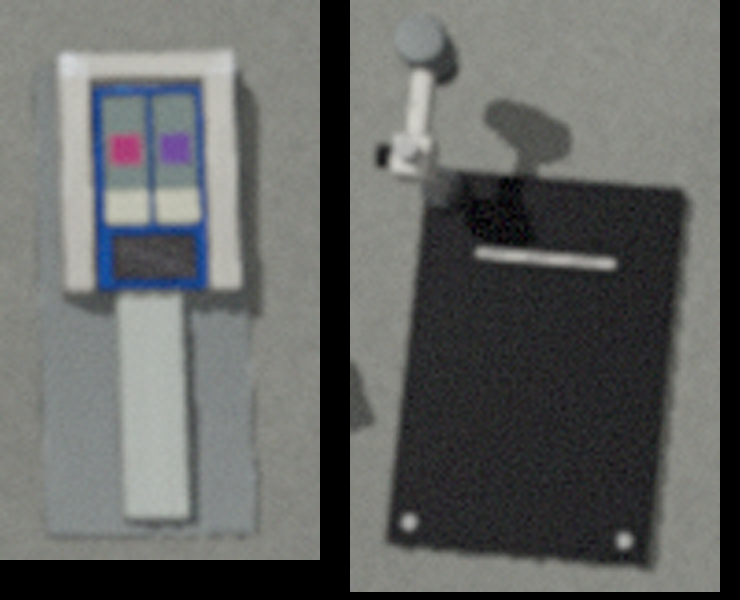

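View pics/c3.png

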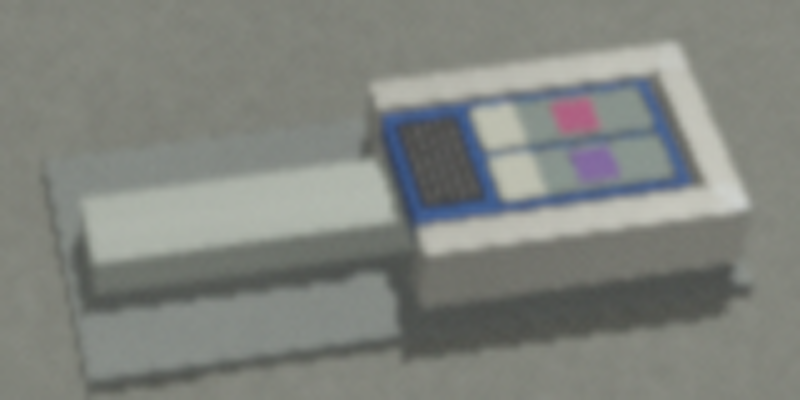

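View pics/c4.png

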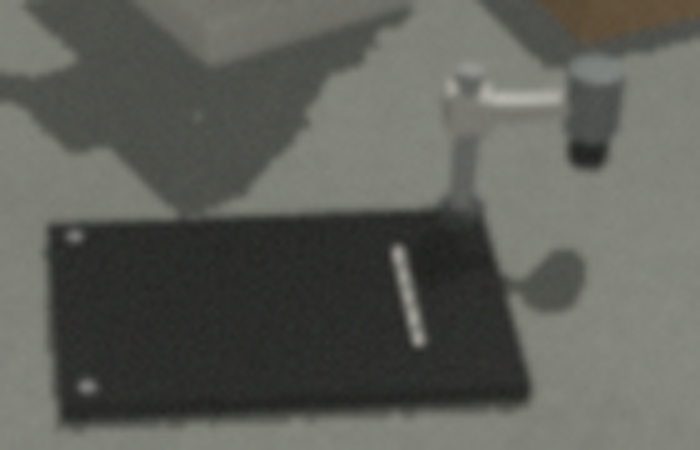

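```bash
cat >> h.py <<'E'
from scipy.optimize import least_squares
def fit(obs,x0):
    # obs: (cam, uv, local xyz(z world)); pose x,y,yaw + 
    def f(p):
        c,s=np.cos(p[2]),np.sin(p[2]); o=[]
        for n,uv,l in obs:
            P=[p[0]+c*l[0]-s*l[1],p[1]+s*l[0]+c*l[1],l[2]]
            o+=list((proj(n,P)[0]-uv))
        return np.array(o)
    s=least_squares(f,x0,loss='soft_l1'); return s.x,f(s.x).reshape(-1,2).round(2)
E
cat > m1.py <<'E'
from h import *
T=lambda u,v:('top',np.array([380+(u+.5)/4-.5,150+(v+.5)/4-.5]))
S=lambda u,v:('side',np.array([280+(u+.5)/5-.5,270+(v+.5)/5-.5]))
L=lambda u,v:('top',np.array([180+(u-350+.5)/3.7-.5,110+(v+.5)/3.7-.5]))
Q=lambda u,v:('side',np.array([280+(u+.5)/5-.5,130+(v+.5)/5-.5]))
z=.04
trT=[T(92,88)+((.06,.032,z),),T(200,83)+((.06,-.032,z),),T(207,289)+((-.06,-.032,z),),T(99,291)+((-.06,.032,z),)]
trS=[S(382,113)+((-.06,.032,z),),S(412,222)+((-.06,-.032,z),),S(695,185)+((.06,-.032,z),),S(655,78)+((.06,.032,z),)]
dkT=[T(60,53)+((.1425,.0505,z),),T(233,50)+((.1425,-.0505,z),),T(66,291)+((0,.0505,z),),T(241,289)+((0,-.0505,z),),T(124,520)+((-.132,.018,.026),),T(190,517)+((-.132,-.018,.026),)]
dkS=[S(372,83)+((0,.0505,z),),S(680,42)+((.1425,.0505,z),),S(748,210)+((.1425,-.0505,z),),S(420,255)+((0,-.0505,z),),S(82,200)+((-.132,.018,.026),),S(92,265)+((-.132,-.018,.026),)]
z=.012
lnT=[L(425,172)+((.055,.085,z),),L(686,187)+((.055,-.085,z),),L(652,566)+((-.195,-.085,z),),L(388,542)+((-.195,.085,z),),L(476,253)+((0,.045,z),),L(616,264)+((0,-.045,z),)]
lnS=[Q(48,228)+((-.195,.085,z),),Q(480,208)+((.055,.085,z),),Q(530,388)+((.055,-.085,z),),Q(60,405)+((-.195,-.085,z),),Q(398,245)+((0,.045,z),),Q(419,346)+((0,-.045,z),)]
np.set_printoptions(suppress=True,precision=4)
for nm,a,b in(('tray',trT,trS),('dock',dkT,dkS),('line',lnT,lnS)):
    for t,o in(('T',a),('S',b),('TS',a+b)):
        x,e=fit(o,[.6,0,0]); print(nm,t,x,np.degrees(x[2]).round(2),'rms',np.sqrt((e**2).mean()).round(2))
    print(e.tolist())
E
python3 m1.py
```

```text
tray T [ 0.5996 -0.2209  0.0169] 0.97 rms 0.34
tray S [ 0.5996 -0.2236 -0.0086] -0.49 rms 0.44
tray TS [ 0.5997 -0.2221  0.0057] 0.33 rms 0.6
[[0.61, -0.11], [0.81, 0.85], [0.5, -0.26], [0.02, -0.51], [-0.08, -0.59], [0.91, -0.48], [-0.24, -0.55], [-1.23, -0.45]]
dock T [ 0.5385 -0.2222  0.011 ] 0.63 rms 0.28
dock S [ 0.5373 -0.2238  0.0088] 0.5 rms 0.55
dock TS [ 0.538  -0.2229  0.0103] 0.59 rms 0.52
[[0.48, 0.21], [0.07, 0.29], [0.53, 0.39], [0.15, 0.29], [0.72, -0.21], [-0.33, 0.35], [-0.83, -0.36], [0.17, -0.31], [1.5, -0.47], [0.78, -0.17], [-0.39, -0.4], [0.26, -0.67]]
line T [ 0.6485  0.2182 -0.0761] -4.36 rms 0.56
line S [ 0.6473  0.2154 -0.0936] -5.36 rms 0.52
line TS [ 0.6481  0.2176 -0.0813] -4.66 rms 0.64
[[0.83, -1.02], [-0.3, 0.09], [-0.6, 0.1], [-0.04, 1.0], [1.06, 0.42], [0.12, 0.23], [-0.63, -0.93], [0.23, -0.86], [0.97, -0.99], [0.36, 0.41], [-0.34, 0.56], [0.3, -0.57]]
```

```bash
cat >> h.py <<'E'
def to(x,y,z,hd):
    s=r.sense(); M=R.from_quat(s['eef_rot']).as_matrix()
    d=M.T@(np.array([x,y,z])-s['eef_pos'])*1000
    h=np.degrees(np.arctan2(M[1,0],M[0,0])); k=(h-hd+180)%360-180
    print('shift',d.round(1),'roll',np.radians(k).round(3),'head',h.round(2),'tilt',M[:,2].round(4))
def st():
    s=r.sense(); print(s['t'],s['eef_pos'].round(4),'F',s['ft_force'].round(2),'gap',s['finger_gap'].round(4),'q',s['qpos'].round(2))
E
python3 -c "
from h import *
to(.6,.2,.25,90.5);to(.558,-.2225,.12,90.5)"
```

```text
shift [-275.7  510.1   -2.8] roll -0.32 head 72.19 tilt [-3.0e-04 -1.4e-03 -1.0e+00]
shift [-690.6  599.3  127.8] roll -0.32 head 72.19 tilt [-3.0e-04 -1.4e-03 -1.0e+00]
```

```bash
python3 -m jog '[{"xyz":[-15,28,0],"roll":-0.02},{"xyz":[-40,74,0],"roll":-0.06},{"xyz":[-68,125,0],"roll":-0.1},{"xyz":[-96,178,0],"roll":-0.15},{"xyz":[-124,230,0],"roll":-0.2},{"xyz":[-152,281,0],"roll":-0.25},{"xyz":[-180,333,0],"roll":-0.3},{"xyz":[-210,385,0],"roll":-0.32}]' 1 20; python3 -c "
from h import *
st();to(.6,.1,.25,90.5);to(.558,-.2225,.15,90.5)"
```

```text
t: 1.1
eef_pos: [0.5019, 0.2993, 0.2469]
eef_rot: [0.703, 0.711, -0.001, 0.0]
ft_force: [0.4, 0.5, -0.7]
finger_gap: 0.0154Traceback (most recent call last):
  File "<string>", line 3, in <module>
    st();to(.6,.1,.25,90.5);to(.558,-.2225,.15,90.5)
    ~~^^
  File "h.py", line 33, in st
    s=r.sense(); print(s['t'],s['eef_pos'].round(4),'F',s['ft_force'].round(2),'gap',s['finger_gap'].round(4),'q',s['qpos'].round(2))
                                                                                     ^^^^^^^^^^^^^^^^^^^^^
AttributeError: 'float' object has no attribute 'round'
```

```bash
sed -i "s/s\['finger_gap'\].round(4)/round(s['finger_gap'],4)/" h.py; python3 -c "
from h import *
st();to(.6,.1,.25,90.5);to(.558,-.2225,.15,90.5)"
```

```text
1.1 [0.5019 0.2993 0.2469] F [ 0.44  0.54 -0.72] gap 0.0154 q [-0.84  0.2   0.26  1.64 -0.05  1.31  1.01]
shift [-200.4   96.    -2.9] roll 0.002 head 90.62 tilt [-6.0e-04 -1.5e-03 -1.0e+00]
shift [-522.2   50.6   97.6] roll 0.002 head 90.62 tilt [-6.0e-04 -1.5e-03 -1.0e+00]
```

```bash
python3 -m jog '[{"xyz":[-30,20,0],"roll":0},{"xyz":[-80,40,0],"roll":0},{"xyz":[-135,60,0],"roll":0},{"xyz":[-190,70,0],"roll":0},{"xyz":[-245,70,0],"roll":0},{"xyz":[-300,65,0],"roll":0},{"xyz":[-355,60,20],"roll":0},{"xyz":[-405,55,40],"roll":0}]' ; python3 -c "
from h import *
st();to(.558,-.2225,.10,90.6)"
```

```text
t: 2.1
eef_pos: [0.5607, -0.1071, 0.207]
eef_rot: [0.703, 0.711, -0.001, 0.0]
ft_force: [0.4, -0.5, 0.1]
finger_gap: 0.0004
2.1 [ 0.5607 -0.1071  0.207 ] F [ 0.4  -0.45  0.07] gap 0.0004 q [-0.35  0.21  0.53  1.74 -0.11  1.22  1.79]
shift [-115.2   -3.9  107.2] roll -0.0 head 90.58 tilt [-1.0e-04 -1.4e-03 -1.0e+00]
```

```bash
python3 -m jog '[{"xyz":[-30,0,0],"roll":0},{"xyz":[-70,-2,20],"roll":0},{"xyz":[-100,-3,50],"roll":0},{"xyz":[-115,-4,80],"roll":0},{"xyz":[-117,-4,90],"roll":0},{"xyz":[-117,-4,98],"roll":0},{"xyz":[-117,-4,98],"roll":0},{"xyz":[-117,-4,98],"roll":0}]' ; python3 -c "
from h import *
st();to(.558,-.2225,.066,90.6)"
```

```text
t: 3.1
eef_pos: [0.5586, -0.2237, 0.1101]
eef_rot: [0.703, 0.711, -0.0, 0.001]
ft_force: [0.4, 0.7, -0.2]
finger_gap: 0.0004
3.1 [ 0.5586 -0.2237  0.1101] F [ 0.41  0.71 -0.18] gap 0.0004 q [-0.15  0.38  0.56  1.77 -0.23  1.06  2.07]
shift [ 1.3 -0.7 44.1] roll 0.001 head 90.65 tilt [ 0.0012 -0.0014 -1.    ]
```

```bash
python3 -m jog '[{"xyz":[0,0,10],"roll":0},{"xyz":[1,-1,22],"roll":0},{"xyz":[1,-1,32],"roll":0},{"xyz":[1,-1,38],"roll":0},{"xyz":[1,-1,41],"roll":0},{"xyz":[1,-1,42],"roll":0},{"xyz":[1,-1,42],"roll":0},{"xyz":[1,-1,42],"roll":0}]' ; python3 -c "
from h import *
st();to(.558,-.2225,.066,90.6)
crop('side',280,230,440,350,5,'pics/d1.png')"
```

```text
t: 4.1
eef_pos: [0.5578, -0.2229, 0.0684]
eef_rot: [0.703, 0.711, 0.0, 0.001]
ft_force: [-0.2, 0.3, -0.0]
finger_gap: 0.0004
4.1 [ 0.5578 -0.2229  0.0684] F [-0.2   0.29 -0.04] gap 0.0004 q [-0.13  0.43  0.54  1.8  -0.26  0.98  2.1 ]
shift [0.4 0.2 2.4] roll 0.001 head 90.64 tilt [ 0.0017 -0.0015 -1.    ]
```

View pics/d1.png

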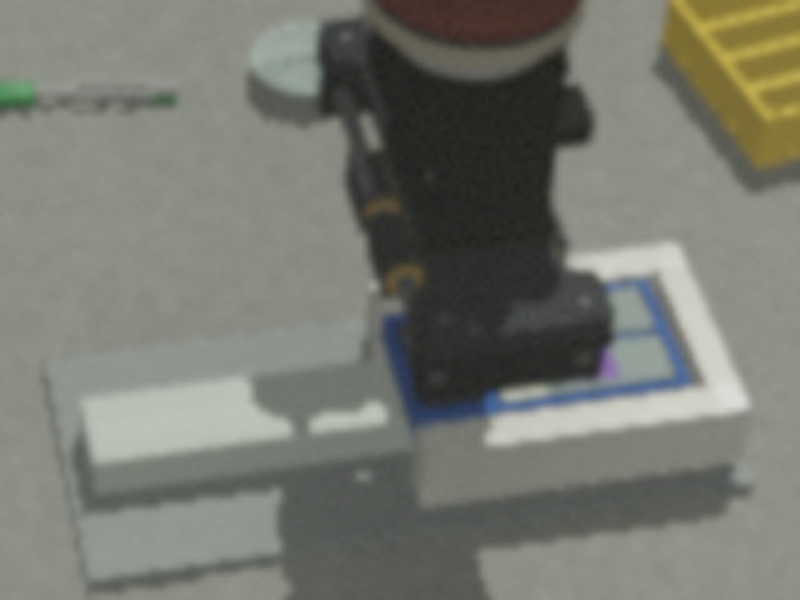

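The gripper is above the pad, with its body at crop (500,330). Next I press down gradually.

```bash
python3 -m jog '[{"xyz":[0,0,1],"roll":0},{"xyz":[0,0,2],"roll":0},{"xyz":[0,0,3],"roll":0},{"xyz":[0,0,3.5],"roll":0},{"xyz":[0,0,4],"roll":0},{"xyz":[0,0,4],"roll":0},{"xyz":[0,0,4],"roll":0},{"xyz":[0,0,4],"roll":0}]' ; python3 -c "
from h import *
st()"
```

```text
t: 5.15
eef_pos: [0.5583, -0.2231, 0.0655]
eef_rot: [0.703, 0.711, 0.0, 0.002]
ft_force: [-3.5, 1.2, 11.8]
finger_gap: 0.0003
5.15 [ 0.5583 -0.2231  0.0655] F [-3.52  1.15 11.8 ] gap 0.0003 q [-0.13  0.43  0.54  1.81 -0.26  0.97  2.1 ]
```

```bash
python3 -m jog '[{"xyz":[0,-2,1.2],"roll":0},{"xyz":[0,-7,1.2],"roll":0},{"xyz":[0,-14,1.2],"roll":0},{"xyz":[0,-22,1.2],"roll":0},{"xyz":[0,-30,1.2],"roll":0},{"xyz":[0,-37,1.2],"roll":0},{"xyz":[0,-42,1.2],"roll":0},{"xyz":[0,-42,1.2],"roll":0}]' ; python3 -c "
from h import *
st()
crop('side',280,230,440,350,5,'pics/d2.png')"
```

```text
t: 6.15
eef_pos: [0.5173, -0.2241, 0.0655]
eef_rot: [0.703, 0.711, 0.001, 0.003]
ft_force: [-1.0, 0.4, 9.8]
finger_gap: 0.0005
6.15 [ 0.5173 -0.2241  0.0655] F [-1.05  0.41  9.83] gap 0.0005 q [-0.14  0.36  0.56  1.9  -0.23  0.94  2.11]
```

View pics/d2.png

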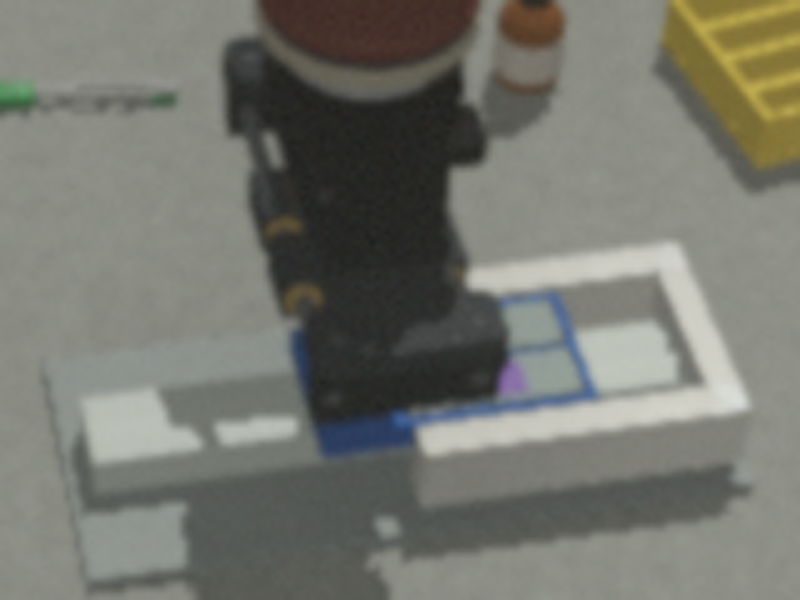

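The tray drags along without slipping: its trailing edge has moved from about (382,313) to (297,335). I'll continue.

```bash
python3 -m jog '[{"xyz":[0,-2,1.1],"roll":0},{"xyz":[0,-7,1.1],"roll":0},{"xyz":[0,-14,1.1],"roll":0},{"xyz":[0,-22,1.1],"roll":0},{"xyz":[0,-30,1.1],"roll":0},{"xyz":[0,-37,1.1],"roll":0},{"xyz":[0,-42,1.1],"roll":0},{"xyz":[0,-42,1.1],"roll":0}]'
```

```text
t: 7.2
eef_pos: [0.4764, -0.2251, 0.0655]
eef_rot: [0.703, 0.711, 0.002, 0.004]
ft_force: [-1.5, -0.3, 9.8]
finger_gap: 0.0008
```

```bash
python3 -m jog '[{"xyz":[0,-2,1.1],"roll":0},{"xyz":[0,-7,1.1],"roll":0},{"xyz":[0,-14,1.1],"roll":0},{"xyz":[0,-22,1.1],"roll":0},{"xyz":[0,-30,1.1],"roll":0},{"xyz":[0,-37,1.1],"roll":0},{"xyz":[0,-41,1.1],"roll":0},{"xyz":[0,-41,1.1],"roll":0}]';python3 -c "
from h import *
st()
crop('side',280,230,440,350,5,'pics/d3.png')"
```

```text
t: 8.2
eef_pos: [0.4368, -0.2263, 0.0654]
eef_rot: [0.703, 0.711, 0.003, 0.005]
ft_force: [-0.5, -0.5, 11.8]
finger_gap: -0.0
8.2 [ 0.4368 -0.2263  0.0654] F [-0.46 -0.52 11.76] gap -0.0 q [-0.15  0.21  0.59  2.08 -0.15  0.89  2.11]
```

View pics/d3.png

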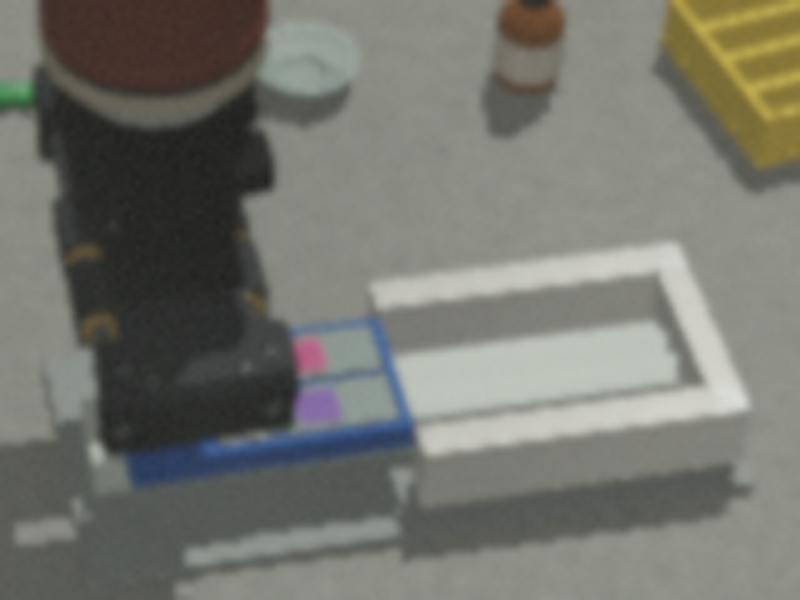

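```bash
python3 -m jog '[{"xyz":[0,0,-10],"roll":0},{"xyz":[0,0,-30],"roll":0},{"xyz":[0,0,-50],"roll":0},{"xyz":[0,5,-65],"roll":0},{"xyz":[0,15,-70],"roll":0},{"xyz":[0,20,-70],"roll":0},{"xyz":[0,20,-70],"roll":0},{"xyz":[0,20,-70],"roll":0}]' 0 20;python3 -c "
from h import *
st();to(.479,-.2235,.11,90.6)
im=crop('side',270,250,400,350,6,'pics/e1.png')
im=crop('top',380,170,460,290,5,'pics/e2.png')"
```

```text
t: 9.25
eef_pos: [0.4555, -0.2258, 0.135]
eef_rot: [0.703, 0.711, 0.002, 0.005]
ft_force: [0.3, 0.3, -0.2]
finger_gap: 0.0725
9.25 [ 0.4555 -0.2258  0.135 ] F [ 0.3   0.3  -0.23] gap 0.0725 q [-0.18  0.14  0.6   1.98 -0.09  1.04  2.04]
shift [ 2.1 23.3 25.2] roll -0.0 head 90.59 tilt [ 0.0102 -0.0032 -0.9999]
```

View pics/e1.png

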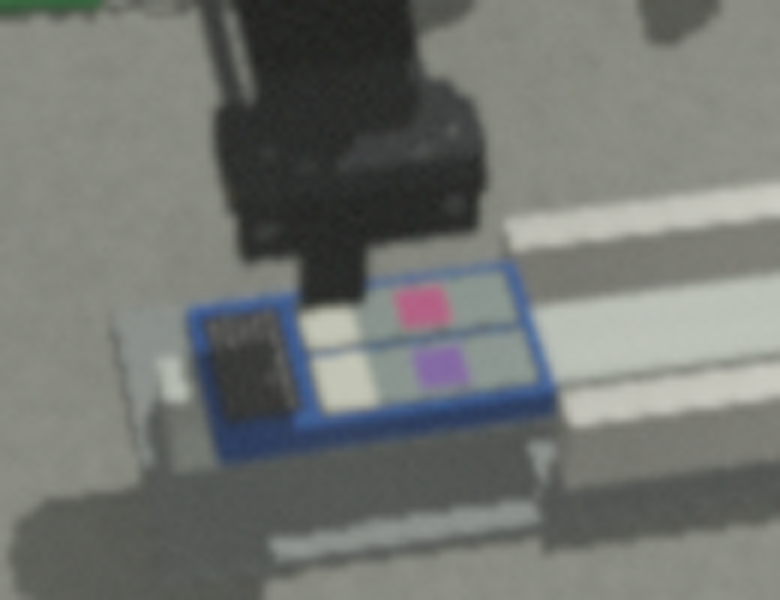

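View pics/e2.png

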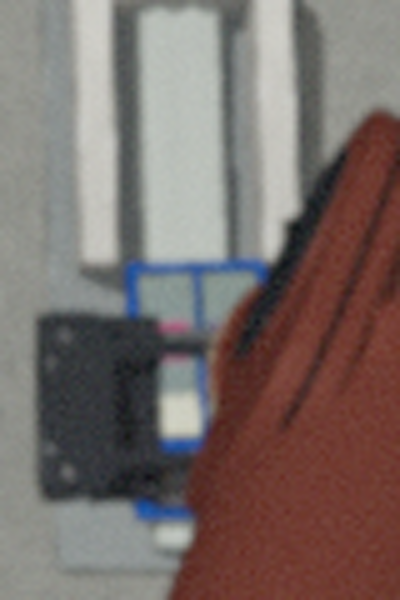

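```bash
python3 - <<'E'
from h import *
np.set_printoptions(suppress=True,precision=4)
S=lambda u,v,*l:('side',np.array([270+(u+.5)/6-.5,250+(v+.5)/6-.5]),l+(.04,))
T=lambda u,v,*l:('top',np.array([380+(u+.5)/5-.5,170+(v+.5)/5-.5]),l+(.04,))
s=[S(190,310,-.06,.032),S(216,437,-.06,-.032),S(518,262,.06,.032),S(553,388,.06,-.032)]
t=[T(128,262,.06,.032),T(268,262,.06,-.032),T(137,517,-.06,.032)]
for o in(s,t,s+t): x,e=fit(o,[.48,-.22,0]);print(x,np.degrees(x[2]),e.tolist())
E
```

```text
[ 0.4786 -0.2267  0.0102] 0.5839455771962218 [[-0.68, -1.06], [-0.02, 0.42], [-0.19, -0.35], [1.11, 0.64]]
[ 0.4795 -0.2256  0.0074] 0.42493549007822745 [[0.35, -0.03], [-0.17, -0.33], [-0.17, 0.35]]
[ 0.479  -0.226   0.0087] 0.49908272511811425 [[-0.51, -1.36], [0.11, 0.1], [-0.03, -0.59], [1.22, 0.39], [0.51, 0.19], [-0.01, -0.15], [0.06, 0.58]]
```

```bash
python3 -c "
from h import *
to(.479,-.225,.085,90.5);to(.479,-.225,.053,90.5)"
```

```text
shift [ 0.8 22.9 50.5] roll 0.001 head 90.58 tilt [ 0.0108 -0.0032 -0.9999]
shift [ 0.9 22.5 82.5] roll 0.001 head 90.58 tilt [ 0.0108 -0.0032 -0.9999]
```

```bash
python3 -m jog '[{"xyz":[0,6,5],"roll":0},{"xyz":[1,14,18],"roll":0},{"xyz":[1,20,32],"roll":0},{"xyz":[1,22.7,42],"roll":0},{"xyz":[1,22.7,48],"roll":0},{"xyz":[1,22.7,50],"roll":0},{"xyz":[1,22.7,50],"roll":0},{"xyz":[1,22.7,50],"roll":0}]' 0 20;python3 -c "
from h import *
st();to(.479,-.225,.053,90.5)
im=crop('side',250,240,400,350,5,'pics/e3.png')"
```

```text
t: 10.35
eef_pos: [0.479, -0.2249, 0.0859]
eef_rot: [0.703, 0.711, 0.003, 0.005]
ft_force: [0.8, 0.5, -0.0]
finger_gap: 0.0872
10.35 [ 0.479  -0.2249  0.0859] F [ 0.85  0.48 -0.02] gap 0.0872 q [-0.16  0.26  0.59  1.97 -0.18  0.95  2.09]
shift [-0.  -0.4 32.9] roll 0.001 head 90.58 tilt [ 0.0116 -0.0032 -0.9999]
```

View pics/e3.png

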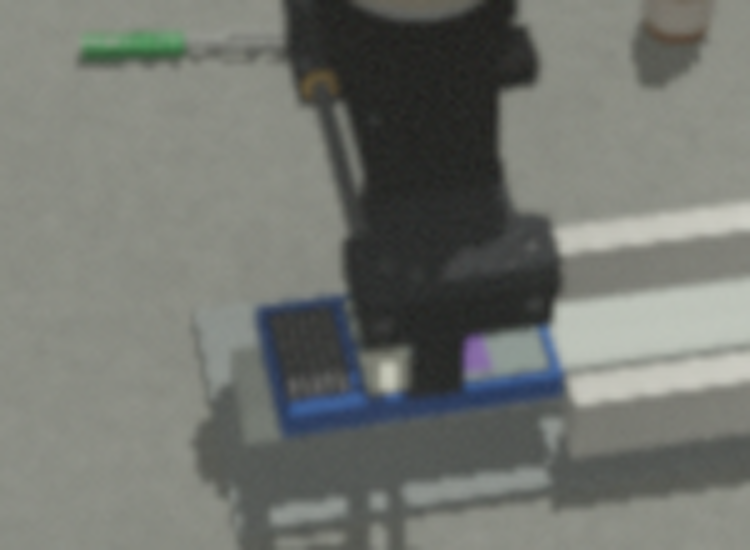

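The near finger sits around crop (440,370), just outside the tray's near side given its height. Going down.

```bash
python3 -m jog '[{"xyz":[0,-0.2,6],"roll":0},{"xyz":[0,-0.2,14],"roll":0},{"xyz":[0,-0.3,22],"roll":0},{"xyz":[0,-0.4,28],"roll":0},{"xyz":[0,-0.4,31],"roll":0},{"xyz":[0,-0.4,33],"roll":0},{"xyz":[0,-0.4,33],"roll":0},{"xyz":[0,-0.4,33],"roll":0}]' 0 20;python3 -c "
from h import *
st();to(.479,-.225,.053,90.5)
im=crop('side',250,240,400,350,5,'pics/e4.png')"
```

```text
t: 11.4
eef_pos: [0.4791, -0.225, 0.0531]
eef_rot: [0.703, 0.711, 0.003, 0.005]
ft_force: [0.6, -0.6, -0.0]
finger_gap: 0.0868
11.4 [ 0.4791 -0.225   0.0531] F [ 0.56 -0.55 -0.01] gap 0.0868 q [-0.14  0.31  0.57  2.   -0.22  0.88  2.13]
shift [ 0.  -0.1  0.1] roll 0.001 head 90.58 tilt [ 0.012  -0.0033 -0.9999]
```

View pics/e4.png

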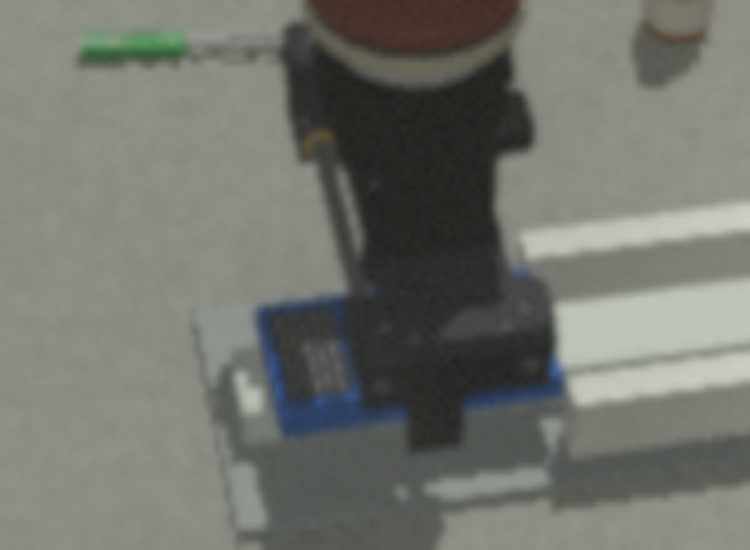

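The fingers now straddle the tray, with the near one at crop (435,435). Closing the gripper.

```bash
python3 -m jog '[{"xyz":[0,0,0],"roll":0},{"xyz":[0,0,0],"roll":0},{"xyz":[0,0,0],"roll":0},{"xyz":[0,0,0],"roll":0},{"xyz":[0,0,0],"roll":0},{"xyz":[0,0,0],"roll":0},{"xyz":[0,0,0],"roll":0},{"xyz":[0,0,0],"roll":0}]' 1 30;python3 -c "
from h import *
st()"
python3 -m jog '[{"xyz":[0,0,-2],"roll":0},{"xyz":[0,0,-6],"roll":0},{"xyz":[0,0,-12],"roll":0},{"xyz":[0,0,-20],"roll":0},{"xyz":[0,0,-28],"roll":0},{"xyz":[0,0,-34],"roll":0},{"xyz":[0,0,-36],"roll":0},{"xyz":[0,0,-36],"roll":0}]';python3 -c "
from h import *
st()
im=crop('side',250,240,400,350,5,'pics/e5.png')"
```

```text
t: 12.45
eef_pos: [0.4792, -0.225, 0.0531]
eef_rot: [0.703, 0.711, 0.003, 0.005]
ft_force: [0.3, -0.0, 1.5]
finger_gap: 0.0635
12.45 [ 0.4792 -0.225   0.0531] F [ 0.26 -0.01  1.49] gap 0.0635 q [-0.14  0.31  0.57  2.   -0.22  0.88  2.13]
t: 13.45
eef_pos: [0.4787, -0.2248, 0.0892]
eef_rot: [0.703, 0.711, 0.003, 0.005]
ft_force: [1.0, 0.5, -0.7]
finger_gap: 0.0638
13.45 [ 0.4787 -0.2248  0.0892] F [ 1.04  0.52 -0.7 ] gap 0.0638 q [-0.16  0.25  0.59  1.97 -0.17  0.95  2.09]
```

View pics/e5.png

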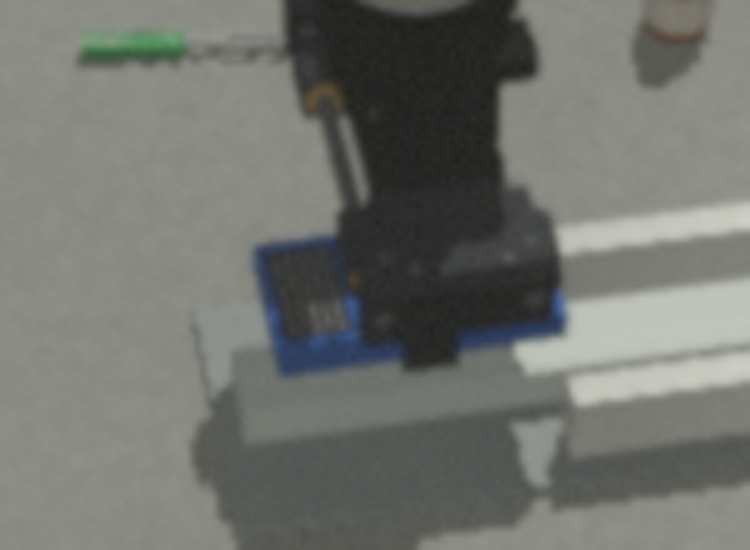

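Lifted and level, gap 64 mm. Next I compute the transfer.

```bash
python3 -c "
from h import *
to(.50,-.12,.17,90.5);to(.5433,.2255,.17,85.3)"
```

```text
shift [104.3  23.4 -81.1] roll 0.002 head 90.59 tilt [ 0.0119 -0.0031 -0.9999]
shift [449.3  70.2 -81.6] roll 0.092 head 90.59 tilt [ 0.0119 -0.0031 -0.9999]
```

```bash
python3 -m jog '[{"xyz":[0,0,-10],"roll":0},{"xyz":[0,2,-28],"roll":0},{"xyz":[10,6,-48],"roll":0},{"xyz":[30,10,-66],"roll":0},{"xyz":[60,16,-78],"roll":0.01},{"xyz":[95,22,-82],"roll":0.02},{"xyz":[130,28,-82],"roll":0.025},{"xyz":[165,34,-82],"roll":0.03}]'; python3 -c "
from h import *
st();to(.5433,.2255,.17,85.3)"
```

```text
t: 14.5
eef_pos: [0.5106, -0.0582, 0.1724]
eef_rot: [0.714, 0.7, 0.004, 0.006]
ft_force: [0.8, 0.0, -1.1]
finger_gap: 0.0634
14.5 [ 0.5106 -0.0582  0.1724] F [ 0.77  0.04 -1.09] gap 0.0634 q [-0.42  0.1   0.48  1.92 -0.05  1.12  1.63]
shift [284.3  26.9   2. ] roll 0.062 head 88.84 tilt [ 0.0137 -0.003  -0.9999]
```

```bash
python3 -m jog '[{"xyz":[35,3,0],"roll":0.01},{"xyz":[75,7,0],"roll":0.02},{"xyz":[120,11,0],"roll":0.03},{"xyz":[165,16,0],"roll":0.04},{"xyz":[210,20,0],"roll":0.05},{"xyz":[250,24,0],"roll":0.06},{"xyz":[275,26,0],"roll":0.062},{"xyz":[284,27,0],"roll":0.062}]'; python3 -c "
from h import *
st();to(.5433,.2255,.07,85.3)"
```

```text
t: 15.5
eef_pos: [0.5434, 0.227, 0.173]
eef_rot: [0.735, 0.678, 0.004, 0.006]
ft_force: [-0.8, -0.4, -1.6]
finger_gap: 0.0635
15.5 [0.5434 0.227  0.173 ] F [-0.83 -0.36 -1.65] gap 0.0635 q [-0.72  0.25  0.29  1.74 -0.07  1.15  1.08]
shift [ -1.3  -1.5 103. ] roll 0.002 head 85.41 tilt [ 0.0145 -0.0025 -0.9999]
```

```bash
python3 -m jog '[{"xyz":[-0.5,0,12],"roll":0},{"xyz":[-1,-0.5,32],"roll":0.002},{"xyz":[-1.3,-1,56],"roll":0.002},{"xyz":[-1.3,-1.5,80],"roll":0.002},{"xyz":[-1.3,-1.5,98],"roll":0.002},{"xyz":[-1.3,-1.5,110],"roll":0.002},{"xyz":[-1.3,-1.5,116],"roll":0.002},{"xyz":[-1.3,-1.5,118],"roll":0.002}]'; python3 -c "
from h import *
st();to(.5433,.2255,.039,85.3)
im=crop('side',270,130,420,230,5,'pics/f1.png')
im=crop('top',180,140,290,270,4.5,'pics/f2.png')"
```

```text
t: 16.5
eef_pos: [0.5437, 0.2255, 0.0551]
eef_rot: [0.736, 0.677, 0.005, 0.006]
ft_force: [-0.2, 0.1, -0.7]
finger_gap: 0.0639
16.5 [0.5437 0.2255 0.0551] F [-0.22  0.12 -0.73] gap 0.0639 q [-0.7   0.38  0.27  1.84 -0.11  0.92  1.11]
shift [-0.  -0.7 16.1] roll -0.0 head 85.29 tilt [ 0.0148 -0.0024 -0.9999]
```

View pics/f1.png

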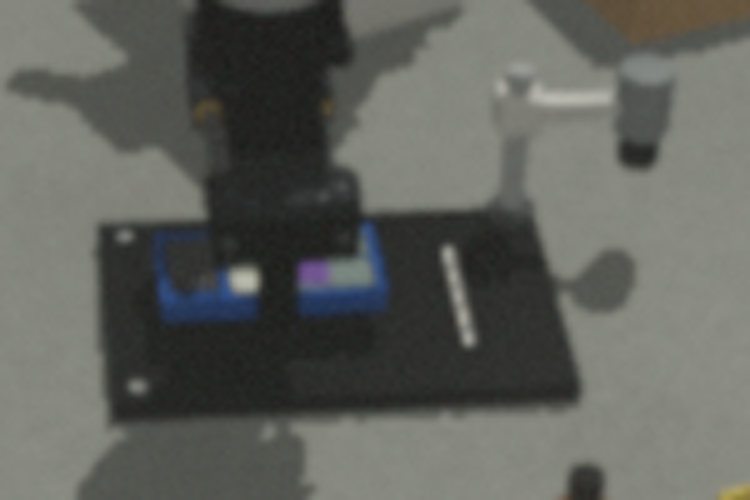

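View pics/f2.png

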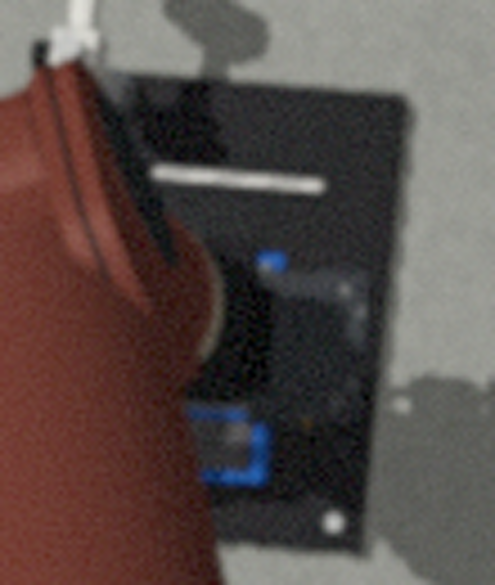

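Over the stage, nose well short of the line. Lowering.

```bash
python3 -m jog '[{"xyz":[0,-0.2,3],"roll":0},{"xyz":[0,-0.4,7],"roll":0},{"xyz":[0,-0.6,10],"roll":0},{"xyz":[0,-0.6,12.5],"roll":0},{"xyz":[0,-0.6,14],"roll":0},{"xyz":[0,-0.6,15],"roll":0},{"xyz":[0,-0.6,15.5],"roll":0},{"xyz":[0,-0.6,15.5],"roll":0}]'; python3 -c "
from h import *
st()"
```

```text
t: 17.6
eef_pos: [0.5434, 0.2257, 0.0399]
eef_rot: [0.736, 0.677, 0.005, 0.006]
ft_force: [0.2, -0.3, -1.9]
finger_gap: 0.0636
17.6 [0.5434 0.2257 0.0399] F [ 0.25 -0.25 -1.95] gap 0.0636 q [-0.69  0.4   0.26  1.85 -0.12  0.89  1.11]
```

```bash
python3 -m jog '[{"xyz":[0,0,0.3],"roll":0},{"xyz":[0,0,0.6],"roll":0},{"xyz":[0,0,0.9],"roll":0},{"xyz":[0,0,1.1],"roll":0},{"xyz":[0,0,1.2],"roll":0},{"xyz":[0,0,1.2],"roll":0},{"xyz":[0,0,1.2],"roll":0},{"xyz":[0,0,1.2],"roll":0}]'; python3 -c "
from h import *
st()"
```

```text
t: 18.6
eef_pos: [0.5437, 0.2257, 0.0392]
eef_rot: [0.736, 0.677, 0.005, 0.006]
ft_force: [-0.9, 0.4, 6.2]
finger_gap: 0.0638
18.6 [0.5437 0.2257 0.0392] F [-0.94  0.36  6.22] gap 0.0638 q [-0.69  0.4   0.26  1.85 -0.12  0.89  1.11]
```

Contact (6 N). Release, then rise and withdraw.

```bash
python3 -m jog '[{"xyz":[0,0,0],"roll":0},{"xyz":[0,0,0],"roll":0},{"xyz":[0,0,0],"roll":0},{"xyz":[0,0,0],"roll":0},{"xyz":[0,0,0],"roll":0},{"xyz":[0,0,0],"roll":0},{"xyz":[0,0,0],"roll":0},{"xyz":[0,0,0],"roll":0}]' 0 20
python3 -m jog '[{"xyz":[0,0,-5],"roll":0},{"xyz":[0,0,-20],"roll":0},{"xyz":[0,0,-40],"roll":0},{"xyz":[0,0,-60],"roll":0},{"xyz":[0,-15,-75],"roll":0},{"xyz":[0,-40,-80],"roll":0},{"xyz":[0,-75,-80],"roll":0},{"xyz":[0,-100,-80],"roll":0}]'; python3 -c "
from h import *
st()
im=crop('side',270,130,420,230,5,'pics/g1.png')
im=crop('top',180,140,290,270,4.5,'pics/g2.png')"
```

```text
t: 19.6
eef_pos: [0.5437, 0.2257, 0.0392]
eef_rot: [0.736, 0.677, 0.005, 0.006]
ft_force: [0.4, -0.2, 0.3]
finger_gap: 0.0874
t: 20.6
eef_pos: [0.4418, 0.2344, 0.1188]
eef_rot: [0.735, 0.678, 0.006, 0.006]
ft_force: [0.4, -0.5, 0.1]
finger_gap: 0.087
20.6 [0.4418 0.2344 0.1188] F [ 0.43 -0.54  0.07] gap 0.087 q [-0.81  0.13  0.25  2.   -0.03  1.    0.93]
```

View pics/g1.png

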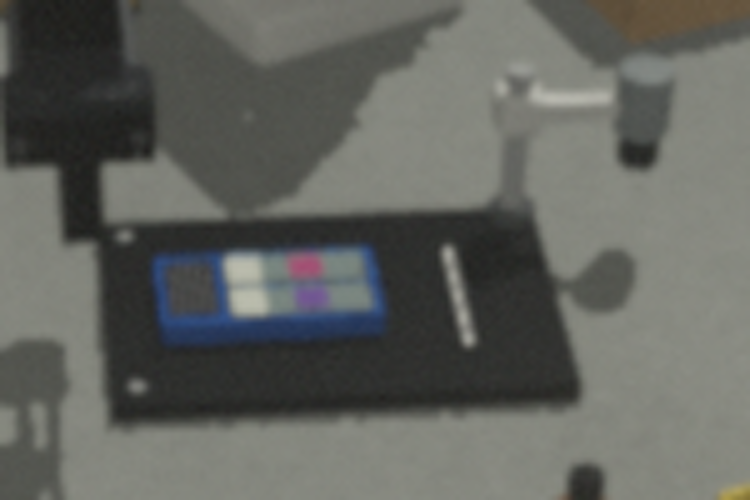

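View pics/g2.png

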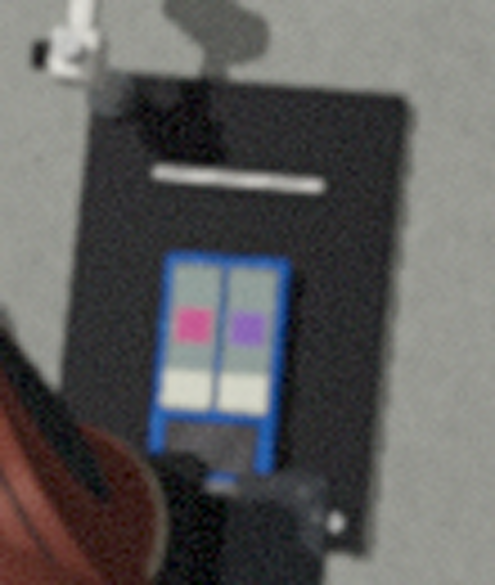

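```bash
cat > meas.py <<'E'
from h import *
from scipy.ndimage import map_coordinates, gaussian_filter
np.set_printoptions(suppress=True,precision=4)
def edge(img,n,P,Q,z,span=.006,k=25,bright=True):
    """refine the world line P-Q (xy at height z) to strongest gradient; returns refined offsets fit -> two end points xy"""
    P,Q=np.array(P),np.array(Q); d=(Q-P)/np.linalg.norm(Q-P); nr=np.array([-d[1],d[0]])
    ts=np.linspace(.1,.9,k); offs=np.linspace(-span,span,61); pts=[];
    for t in ts:
        X=P+(Q-P)*t; W=np.c_[X+offs[:,None]*nr,np.full(61,z)]
        uv=proj(n,W); v=map_coordinates(img,[uv[:,1],uv[:,0]],order=3)
        g=np.gradient(gaussian_filter(v,3)); g=np.abs(g); 
        i=g.argmax(); w=g[max(0,i-8):i+9]; o=(offs[max(0,i-8):i+9]*w).sum()/w.sum(); pts.append(o)
    pts=np.array(pts); L=np.linalg.norm(Q-P)
    m=np.abs(pts-np.median(pts))<.002
    a=np.polyfit(ts[m],pts[m],1); return P+nr*np.polyval(a,0),Q+nr*np.polyval(a,1),m.sum(),np.std(pts[m]-np.polyval(a,ts[m]))
E
python3 - <<'E'
from meas import *
S=lambda u,v,*l:('side',np.array([270+(u+.5)/5-.5,130+(v+.5)/5-.5]),l)
T=lambda u,v,*l:('top',np.array([180+(u+.5)/4.5-.5,140+(v+.5)/4.5-.5]),l)
z=.026
t=[T(166,254,.06,.032,z),T(292,259,.06,-.032,z)]
s=[S(154,255,-.06,.032,z),S(372,246,.06,.032,z),S(386,318,.06,-.032,z),S(162,325,-.06,-.032,z)]
for o in(t,s,t+s): x,e=fit(o,[.54,.22,-.08]);print('tray',x,np.degrees(x[2]),e.tolist())
z=.012
t=[T(151,173,0,.045,z),T(325,186,0,-.045,z)]
s=[S(447,245,0,.045,z),S(470,346,0,-.045,z)]
for o in(t,s,t+s): x,e=fit(o,[.65,.22,-.08]);print('line',x,np.degrees(x[2]),e.tolist())
E
```

```text
tray [ 0.5441  0.2233 -0.044 ] -2.5235957710404193 [[0.65, 0.04], [-0.65, -0.03]]
tray [ 0.5433  0.2234 -0.094 ] -5.385737452135606 [[0.18, 0.2], [0.02, 0.31], [-0.1, -0.46], [-0.09, -0.04]]
tray [ 0.5438  0.2245 -0.0755] -4.32788316645176 [[0.97, -0.17], [-0.39, 0.59], [0.09, 0.2], [-0.18, -0.15], [0.14, -0.98], [0.25, -0.07]]
line [ 0.6489  0.2193 -0.0807] -4.622036864543358 [[0.88, 0.07], [-0.88, -0.06]]
line [ 0.6482  0.2174 -0.0901] -5.163463221258599 [[0.02, 0.59], [-0.02, -0.53]]
line [ 0.6487  0.2188 -0.0849] -4.861733903755763 [[1.09, 0.08], [-0.68, 0.1], [0.02, 0.3], [0.15, -0.85]]
```

```bash
cat >> meas.py <<'E'
def rect(img,n,c,yaw,x0,x1,y0,y1,z,sides='fblr',**k):
    R2=np.array([[np.cos(yaw),-np.sin(yaw)],[np.sin(yaw),np.cos(yaw)]]); C=np.array([[x1,y1],[x1,y0],[x0,y0],[x0,y1]])@R2.T+c
    nm={'f':(0,1),'r':(1,2),'b':(3,2),'l':(0,3)}
    for s in sides:
        i,j=nm[s]; p,q,m,e=edge(img,n,C[i],C[j],z,**k); d=q-p
        a=np.degrees(np.arctan2(d[1],d[0])); a=a+90 if s in'fb' else (a+180 if a<-90 or a>90 else a)
        a=(a+90)%180-90
        print(n,s,'mid',((p+q)/2).round(4),'yaw',a.round(2),'n',m,'sd',(e*1000).round(2))
g=lambda im:im[:,:,:3].astype(float)
E
python3 - <<'E'
from meas import *
for n in('top','side'):
    im0=cv2.imread(f'pics/{n}0.png')[:,:,::-1].astype(float)
    print('stage');rect(im0.mean(2),n,np.array([.648,.2175]),-.083,-.195,.055,-.085,.085,.012,'rbl' if n=='side' else 'frbl')
    print('line');rect(im0.mean(2),n,np.array([.648,.2175]),-.083,-.0015,.0015,-.045,.045,.012,'fb',span=.005)
    im=r.get_image(n); cv2.imwrite(f'pics/{n}1.png',im[:,:,::-1]); im=im.astype(float)
    print('tray');rect(im[:,:,2]-.3*im[:,:,0],n,np.array([.5437,.2245]),-.08,-.06,.06,-.032,.032,.026,'frl',span=.005)
E
```

```text
stage
top f mid [0.7023 0.213 ] yaw -5.38 n 24 sd 0.6
top r mid [0.5712 0.1384] yaw -5.4 n 15 sd 0.79
top b mid [0.4533 0.2337] yaw -5.05 n 24 sd 0.67
top l mid [0.5854 0.3089] yaw -4.92 n 25 sd 0.38
line
top f mid [0.6458 0.2177] yaw -4.79 n 19 sd 0.06
top b mid [0.6449 0.2178] yaw -5.0 n 25 sd 0.32
tray
top f mid [0.6054 0.2196] yaw -4.52 n 25 sd 0.36
top r mid [0.5411 0.1919] yaw -4.2 n 25 sd 0.36
top l mid [0.5465 0.2592] yaw -3.97 n 25 sd 0.34
stage
side r mid [0.5711 0.1378] yaw -4.2 n 14 sd 0.89
side b mid [0.4517 0.2338] yaw -5.69 n 20 sd 0.71
side l mid [0.5851 0.3058] yaw -4.92 n 23 sd 0.57
line
side f mid [0.6516 0.2172] yaw -5.47 n 23 sd 0.25
side b mid [0.6443 0.2178] yaw -5.14 n 25 sd 0.19
tray
side f mid [0.6035 0.2197] yaw -4.69 n 25 sd 0.23
side r mid [0.5409 0.1895] yaw -5.09 n 22 sd 0.37
side l mid [0.5464 0.258 ] yaw -4.52 n 25 sd 0.69
```

```bash
python3 -c "
from h import *
to(.461,.2322,.08,85.0);to(.461,.2322,.041,85.0)"
```

```text
shift [-0.8 17.2 39. ] roll 0.006 head 85.33 tilt [ 1.700e-02 -8.000e-04 -9.999e-01]
shift [-0.8 16.5 78. ] roll 0.006 head 85.33 tilt [ 1.700e-02 -8.000e-04 -9.999e-01]
```

```bash
python3 -m jog '[{"xyz":[0,4,0],"roll":0.003},{"xyz":[-0.8,10,6],"roll":0.006},{"xyz":[-0.8,15,16],"roll":0.006},{"xyz":[-0.8,17,30],"roll":0.006},{"xyz":[-0.8,17,46],"roll":0.006},{"xyz":[-0.8,16.6,58],"roll":0.006},{"xyz":[-0.8,16.5,64],"roll":0.006},{"xyz":[-0.8,16.5,66],"roll":0.006}]' 0.6 20; python3 -c "
from h import *
st();to(.461,.2322,.041,85.0)
im=crop('side',270,130,420,230,5,'pics/h1.png')"
```

```text
t: 21.8
eef_pos: [0.4606, 0.2322, 0.0527]
eef_rot: [0.737, 0.675, 0.006, 0.006]
ft_force: [0.6, -0.1, 0.7]
finger_gap: 0.0348
21.8 [0.4606 0.2322 0.0527] F [ 0.55 -0.13  0.74] gap 0.0348 q [-0.78  0.25  0.25  2.02 -0.07  0.87  0.99]
shift [ 0.   0.2 11.7] roll -0.0 head 84.99 tilt [ 0.0167 -0.001  -0.9999]
```

View pics/h1.png

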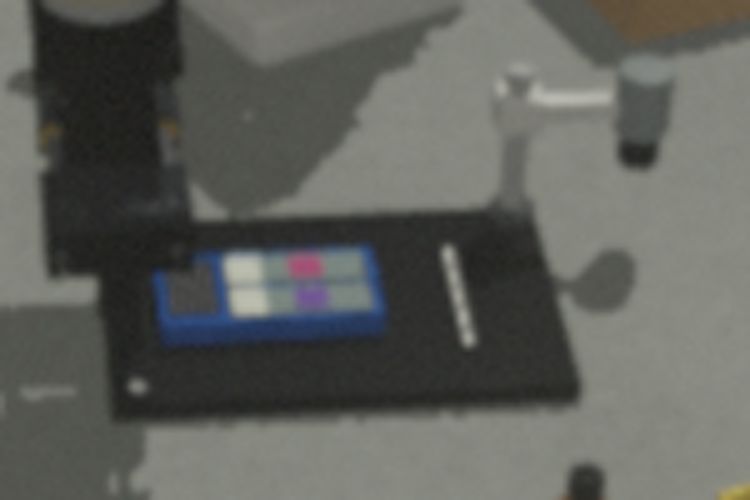

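```bash
python3 -m jog '[{"xyz":[0,0,3],"roll":0},{"xyz":[0,0,7],"roll":0},{"xyz":[0,0,10],"roll":0},{"xyz":[0,0.2,11.5],"roll":0},{"xyz":[0,1,11.5],"roll":0},{"xyz":[0,3,11.5],"roll":0},{"xyz":[0,5,11.5],"roll":0},{"xyz":[0,5,11.5],"roll":0}]'; python3 -c "
from h import *
st()"
```

```text
t: 22.85
eef_pos: [0.4662, 0.2318, 0.0415]
eef_rot: [0.737, 0.675, 0.006, 0.006]
ft_force: [0.1, 0.0, -0.5]
finger_gap: 0.0344
22.85 [0.4662 0.2318 0.0415] F [ 0.11  0.04 -0.5 ] gap 0.0344 q [-0.77  0.28  0.25  2.01 -0.08  0.84  1.  ]
```

```bash
python3 -m jog '[{"xyz":[0,3,0],"roll":0},{"xyz":[0,7,0],"roll":0},{"xyz":[0,12,0],"roll":0},{"xyz":[0,18,0],"roll":0},{"xyz":[0,24,0],"roll":0},{"xyz":[0,29,0],"roll":0},{"xyz":[0,33,0],"roll":0},{"xyz":[0,35,0],"roll":0}]'; cat > chk.py <<'E'
from meas import *
import sys
st()
k=sys.argv[1]; cx,cy=float(sys.argv[2]),float(sys.argv[3])
for n in('top','side'):
    im=r.get_image(n); cv2.imwrite(f'pics/{n}{k}.png',im[:,:,::-1])
    if n=='side': crop(n,270,130,420,230,5,f'pics/side{k}c.png',im)
    else: crop(n,180,140,290,270,4.5,f'pics/top{k}c.png',im)
    im=im.astype(float)
    rect(im[:,:,2]-.3*im[:,:,0],n,np.array([cx,cy]),-.085,-.06,.06,-.032,.032,.026,'frl',span=.006)
E
python3 chk.py 2 .57 .222
```

```text
t: 23.85
eef_pos: [0.5013, 0.2286, 0.0421]
eef_rot: [0.737, 0.675, 0.006, 0.006]
ft_force: [-0.4, -0.2, -0.2]
finger_gap: 0.0347
23.85 [0.5013 0.2286 0.0421] F [-0.4  -0.17 -0.17] gap 0.0347 q [-0.74  0.33  0.26  1.94 -0.1   0.86  1.05]
top f mid [0.6342 0.2165] yaw -4.95 n 25 sd 0.06
top r mid [0.5672 0.1887] yaw -5.04 n 20 sd 0.28
top l mid [0.5728 0.2553] yaw -3.6 n 15 sd 0.61
side f mid [0.6334 0.2166] yaw -5.04 n 25 sd 0.22
side r mid [0.567  0.1871] yaw -7.08 n 16 sd 0.68
side l mid [0.5727 0.2543] yaw -4.04 n 19 sd 0.8
```

View pics/side2c.png

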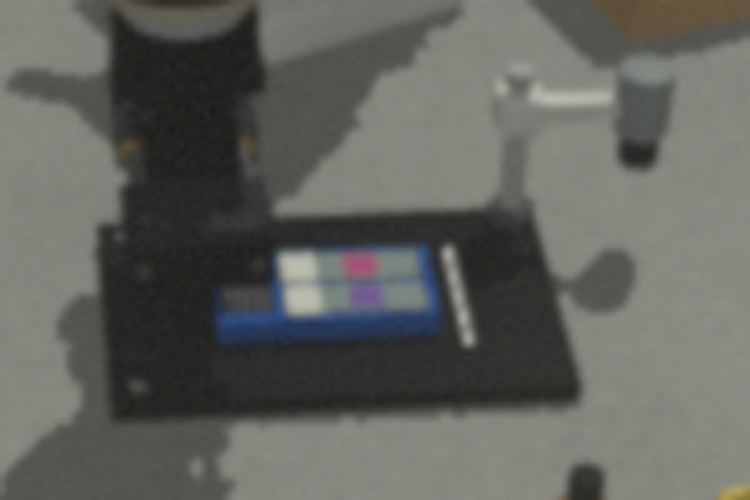

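```bash
cat > line.py <<'E'
from meas import *
import sys
yaw=np.radians(-5); u=np.array([np.cos(yaw),np.sin(yaw)]); v=np.array([-u[1],u[0]]); c=np.array([.648,.2175])
def line(n,f):
    img=cv2.imread(f)[:,:,::-1].astype(float).mean(2)
    ys=np.linspace(-.04,.04,33); xs=np.linspace(-.012,.012,97); o=[]
    for y in ys:
        W=np.c_[c+y*v+xs[:,None]*u,np.full(97,.012)]; uv=proj(n,W)
        w=map_coordinates(img,[uv[:,1],uv[:,0]],order=1); w=np.clip(w-np.percentile(w,30)-12,0,None); o.append((w*xs).sum()/w.sum())
    o=np.array(o);a=np.polyfit(ys,o,1); print(n,'line centre along u from ref: %.2f mm, yaw %.2f'%(a[1]*1e3,-5-np.degrees(np.arctan(a[0]))),'sd %.2f'%(np.std(o-np.polyval(a,ys))*1e3))
    xs2=np.linspace(-.06,.06,241); W=np.c_[c+xs2[:,None]*v+a[1]*u,np.full(241,.012)]; uv=proj(n,W); w=map_coordinates(img,[uv[:,1],uv[:,0]],order=1); k=xs2[w>(w.max()+w.min())/2]; print('ends',k.min(),k.max())
for n in('top','side'): line(n,f'pics/{n}0.png')
for n in('top','side'): line(n,f'pics/{n}2.png')
E
python3 line.py
```

```text
top line centre along u from ref: 1.09 mm, yaw -5.07 sd 0.13
ends -0.044 0.048
side line centre along u from ref: -0.10 mm, yaw -5.15 sd 0.09
ends -0.0465 0.0465
top line centre along u from ref: 0.85 mm, yaw -5.04 sd 0.17
ends -0.044 0.048
side line centre along u from ref: -0.16 mm, yaw -5.08 sd 0.10
ends -0.0465 0.0465
```

```bash
python3 -m jog '[{"xyz":[0,1,0],"roll":0},{"xyz":[0,3,0],"roll":0},{"xyz":[0,5,0],"roll":0},{"xyz":[0,7.5,0],"roll":0},{"xyz":[0,9.5,0],"roll":0},{"xyz":[0,11,0],"roll":0},{"xyz":[0,11.5,0],"roll":0},{"xyz":[0,11.5,0],"roll":0}]'; python3 chk.py 3 .5852 .2205;sed -i '/^for/d' line.py; echo 'for n in("top","side"): line(n,f"pics/{n}{sys.argv[1]}.png")'>>line.py
```

```text
t: 24.95
eef_pos: [0.5128, 0.2276, 0.0423]
eef_rot: [0.737, 0.675, 0.006, 0.006]
ft_force: [-0.6, -0.6, 0.1]
finger_gap: 0.0345
24.95 [0.5128 0.2276 0.0423] F [-0.57 -0.61  0.14] gap 0.0345 q [-0.72  0.35  0.26  1.92 -0.1   0.87  1.07]
top f mid [0.6492 0.215 ] yaw -4.86 n 25 sd 0.27
top r mid [0.5824 0.1874] yaw -5.43 n 20 sd 0.46
top l mid [0.5881 0.2547] yaw -5.13 n 17 sd 0.84
side f mid [0.6474 0.2152] yaw -5.5 n 25 sd 0.18
side r mid [0.5822 0.1851] yaw -5.13 n 18 sd 0.69
side l mid [0.588  0.2528] yaw -4.61 n 20 sd 0.89
```

View pics/side3c.png

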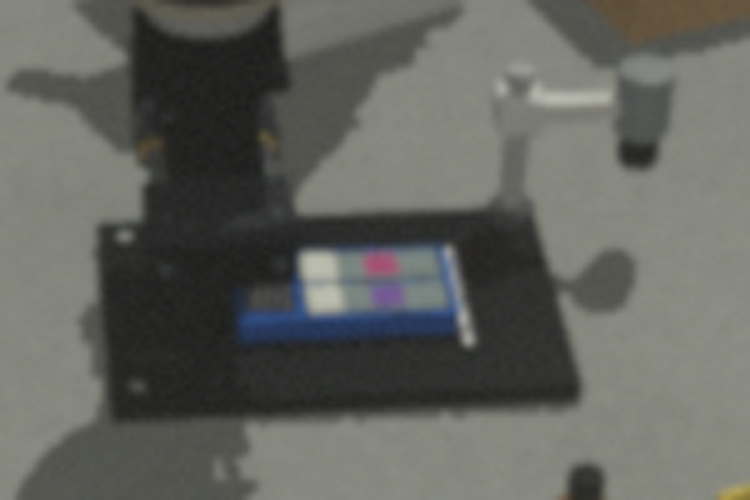

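View pics/top3c.png

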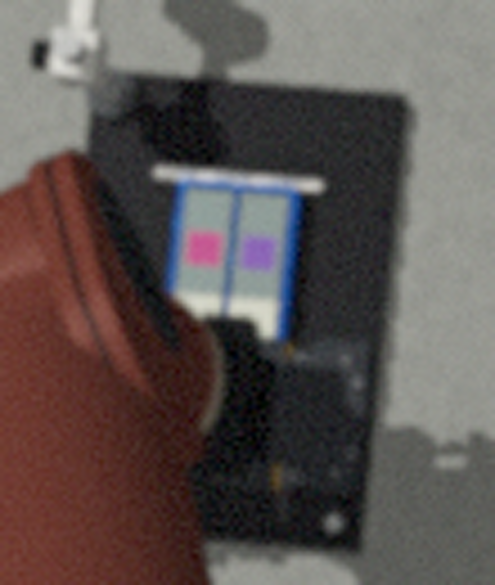

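```bash
python3 - <<'E'
from h import *
a=cv2.imread('pics/top3.png');b=cv2.imread('pics/side3.png')
cv2.imwrite('pics/z3.png',np.vstack([cv2.resize(a[168:198,205:265],(800,400),interpolation=cv2.INTER_NEAREST),]))
cv2.imwrite('pics/z3s.png',cv2.resize(b[172:204,345:385],(700,560),interpolation=cv2.INTER_NEAREST))
# expected line edge/nose px at u=235 for scenario
yaw=np.radians(-5.05);u=np.array([np.cos(yaw),np.sin(yaw)]);v=np.array([-u[1],u[0]])
for nm,c in(('top',np.array([.648,.2175])+.001*u),('side',np.array([.648,.2175])-.0001*u)):
  for y in(.04,0,-.03,-.04):
    P=c+y*v
    print(nm,y,'line near/far',proj(nm,[*(P-.0015*u),.012]).round(2),proj(nm,[*(P+.0015*u),.012]).round(2),'nose top at d=-3,-1.5,0',[proj(nm,[*(P+d*u),.026])[0].round(2) for d in(-.003,-.0015,0)])
E
```

```text
top 0.04 line near/far [[216.81 178.74]] [[216.95 177.52]] nose top at d=-3,-1.5,0 [array([215.47, 178.  ]), array([215.53, 177.39]), array([215.6 , 176.78])]
top 0 line near/far [[233.2  180.08]] [[233.32 178.87]] nose top at d=-3,-1.5,0 [array([232.03, 179.36]), array([232.09, 178.75]), array([232.16, 178.14])]
top -0.03 line near/far [[245.5  181.09]] [[245.62 179.88]] nose top at d=-3,-1.5,0 [array([244.47, 180.38]), array([244.53, 179.77]), array([244.59, 179.16])]
top -0.04 line near/far [[249.6  181.43]] [[249.73 180.22]] nose top at d=-3,-1.5,0 [array([248.62, 180.72]), array([248.68, 180.11]), array([248.74, 179.5 ])]
side 0.04 line near/far [[358.6  180.22]] [[359.66 180.17]] nose top at d=-3,-1.5,0 [array([358.32, 176.09]), array([358.86, 176.07]), array([359.39, 176.04])]
side 0 line near/far [[360.6  188.54]] [[361.69 188.49]] nose top at d=-3,-1.5,0 [array([360.33, 184.37]), array([360.88, 184.35]), array([361.42, 184.33])]
side -0.03 line near/far [[362.16 194.99]] [[363.26 194.94]] nose top at d=-3,-1.5,0 [array([361.89, 190.8 ]), array([362.44, 190.78]), array([363.  , 190.75])]
side -0.04 line near/far [[362.69 197.18]] [[363.79 197.13]] nose top at d=-3,-1.5,0 [array([362.42, 192.99]), array([362.98, 192.96]), array([363.53, 192.94])]
```

View pics/z3.png

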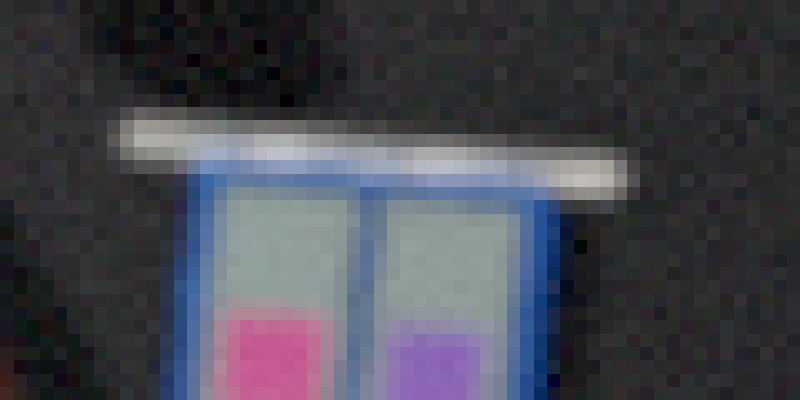

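View pics/z3s.png

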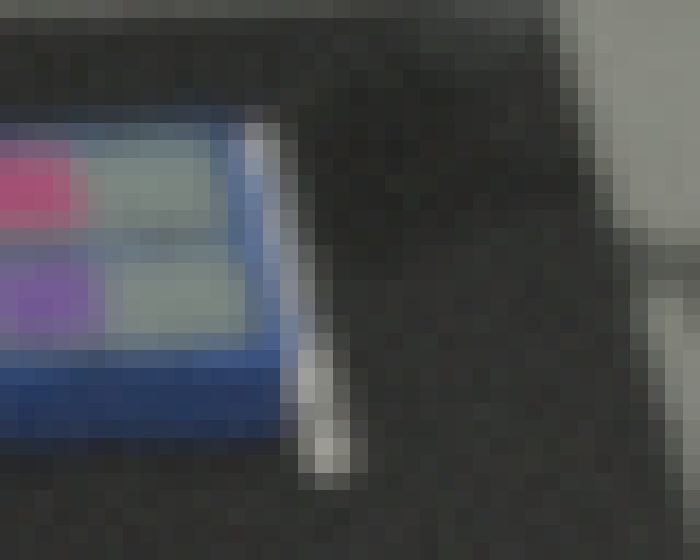

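```bash
python3 -m jog '[{"xyz":[0,0.3,0],"roll":0},{"xyz":[0,0.8,0],"roll":0},{"xyz":[0,1.4,0],"roll":0},{"xyz":[0,2,0],"roll":0},{"xyz":[0,2.5,0],"roll":0},{"xyz":[0,2.8,0],"roll":0},{"xyz":[0,2.8,0],"roll":0},{"xyz":[0,2.8,0],"roll":0}]'; python3 -c "
from h import *
st()"
python3 -m jog '[{"xyz":[0,-1,0],"roll":0},{"xyz":[0,-5,0],"roll":0},{"xyz":[0,-12,0],"roll":0},{"xyz":[0,-20,-5],"roll":0},{"xyz":[0,-30,-20],"roll":0},{"xyz":[0,-42,-45],"roll":0},{"xyz":[0,-60,-80],"roll":0},{"xyz":[0,-75,-110],"roll":0}]'
python3 -m jog '[{"xyz":[0,-5,-15],"roll":0},{"xyz":[40,-5,-30],"roll":0},{"xyz":[80,-5,-50],"roll":0},{"xyz":[120,-5,-60],"roll":0},{"xyz":[160,-5,-60],"roll":0},{"xyz":[190,-5,-60],"roll":0},{"xyz":[200,-5,-60],"roll":0},{"xyz":[200,-5,-60],"roll":0}]'
python3 chk.py 4 .588 .2202
python3 - <<'E'
from h import *
a=cv2.imread('pics/top4.png');b=cv2.imread('pics/side4.png')
o=np.zeros((560,800,3),np.uint8)
x=cv2.resize(a[168:240,205:265],(466,560),interpolation=cv2.INTER_NEAREST);o[:,:466]=x
x=cv2.resize(b[172:204,350:374],(330,440),interpolation=cv2.INTER_NEAREST);o[:440,470:]=x
cv2.imwrite('pics/z4.png',o)
E
```

```text
t: 26.05
eef_pos: [0.5156, 0.2274, 0.0424]
eef_rot: [0.737, 0.675, 0.006, 0.006]
ft_force: [-0.9, 0.5, -1.3]
finger_gap: 0.0343
26.05 [0.5156 0.2274 0.0424] F [-0.89  0.5  -1.28] gap 0.0343 q [-0.72  0.35  0.26  1.91 -0.1   0.87  1.07]
t: 27.05
eef_pos: [0.438, 0.2342, 0.1526]
eef_rot: [0.737, 0.675, 0.007, 0.006]
ft_force: [0.4, 0.6, -0.3]
finger_gap: 0.0352
t: 28.05
eef_pos: [0.4494, 0.4334, 0.2121]
eef_rot: [0.737, 0.675, 0.006, 0.006]
ft_force: [0.4, -0.9, 0.4]
finger_gap: 0.0348
28.05 [0.4494 0.4334 0.2121] F [ 0.38 -0.91  0.45] gap 0.0348 q [-0.97  0.29  0.16  1.6  -0.03  1.25  0.67]
top f mid [0.6495 0.215 ] yaw -5.15 n 25 sd 0.46
top r mid [0.5852 0.187 ] yaw -5.19 n 25 sd 0.43
top l mid [0.5909 0.2543] yaw -4.87 n 25 sd 0.32
side f mid [0.6476 0.2151] yaw -5.31 n 25 sd 0.29
side r mid [0.585  0.1849] yaw -5.14 n 18 sd 0.72
side l mid [0.5908 0.2525] yaw -5.2 n 25 sd 0.74
```

View pics/z4.png

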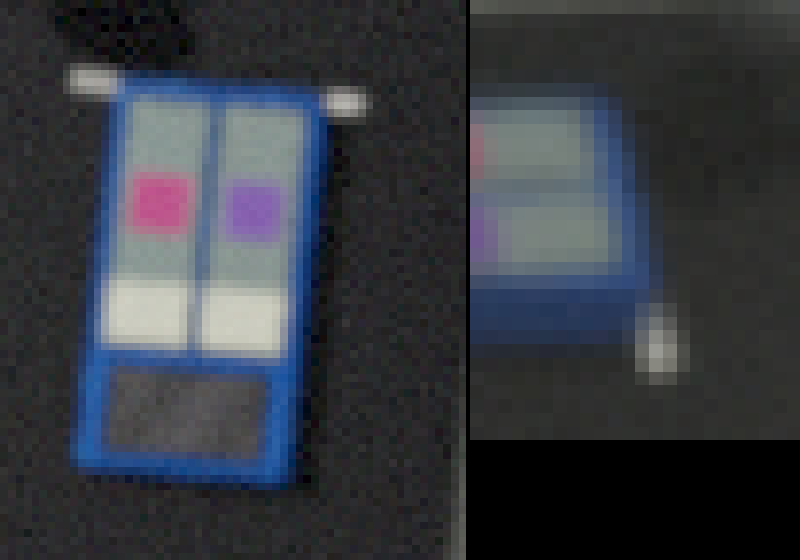

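View pics/side4c.png

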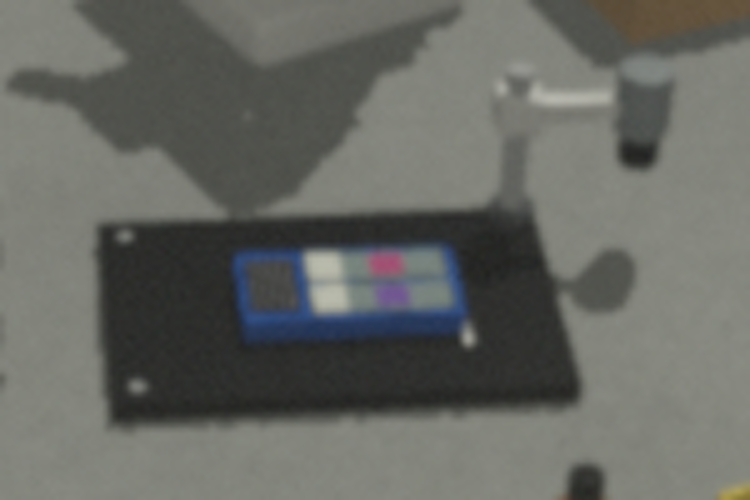

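```bash
python3 - <<'E'
from h import *
a=cv2.imread('pics/side0.png');b=cv2.imread('pics/side4.png')
cv2.imwrite('pics/cmp.png',np.hstack([cv2.resize(a,(400,300)),cv2.resize(b,(400,300))]))
E
```

```text
(no output)
```

View pics/cmp.png

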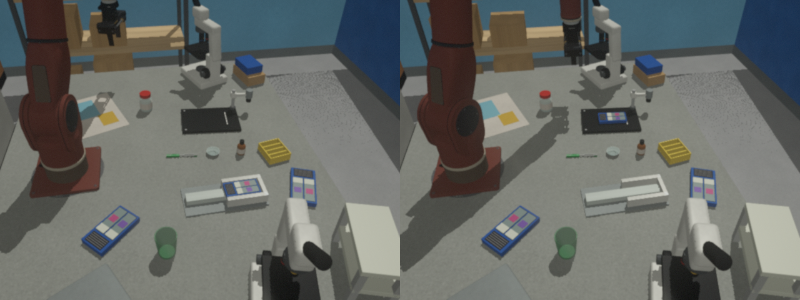

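The other objects look unmoved, the dock is empty and the gripper is clear of everything. Handing in.

```bash
python3 -c "
from h import *
print(r.finish_job())"
```

```text
the job is handed in; nothing more can be done
None
```

I finished the job and handed it in at about 28 s of the 69 s allowed. The tray is on the camera stage with its leading edge on the white line.

**What I did:** I pressed the docked (smallest) tray's pad with about 10–12 N and dragged it back 121 mm, clear of the rails. I gripped it by its sides, lifted it level and set it down about 45 mm short of the line, glass end first, then let go. I pushed it flat with two part-open fingers on its rear edge, in three pushes, then withdrew the arm.

**Last checks:**
- **Position:** the leading edge is within about 0.5 mm of the line's middle in both cameras.
- **Squareness:** the edge is turned −5.15° (top camera) and −5.31° (side camera), against −5.08° for the line. That is square to about 0.2°.
- **Line length:** the line shows beyond both ends of the edge, so all of the edge lies within it.
- **Surroundings:** compared by eye in before and after side pictures, the other things look unmoved, and the gripper is clear of everything.

**Small disagreements:**
- The two cameras differ by 1–2 mm in absolute position, so I judged the last push relative to the line within each camera.
- The edge finder mixed the tray's edge with the white line when they were a few millimetres apart. The last 3 mm push was therefore set by how far the tool had moved and confirmed in enlarged pictures.
- The tool tilted by up to about 1° during the job, 0.2° of it while carrying the tray. The tray still looked level in every picture.

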